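# Unstack the fired cups onto their saucers

### The arm

A 7-joint arm with a two-finger parallel gripper is mounted at the origin on the work surface. World frame = base frame: x ahead of the robot, y to its left, z up, the work surface at z = 0. Lengths are in m, angles in rad, forces in N, time in s.
With the tool pointing down it reaches from about 0.35 to 0.9 m from the base axis. Payload 7.2 kg.
Tool frame: the origin (TCP) lies midway between the tips of the shut fingers; the grasp point (between the pads) lies 19 mm behind it; z points along the fingers, y is the line along which they close (so a half turn about z gives the same grasp; the last joint's range is limited). The gripper opens to 85 mm and grips with 20 to 120 N. Pads are 22 mm wide; open, the fingers measure 114 mm over their backs; the gripper's body (76 mm by 85 mm) begins 54 mm behind the grasp point. The pads swing forward as they close: fully open they stand 13 mm farther back than shut.
Start: joints at [-1.369, 0.411, -0.013, 1.596, 0.006, 1.134, -0.082], TCP at [0.167, 0.602, 0.231] pointing down, gripper open.
Joint ranges: [-2.95, 2.95], [-0.29, 1.99], [-1.47, 1.44], [0.14, 2.54], [-1.03, 4.17], [0.13, 1.85], [-2.86, 2.86]. Speed limits (rad/s): [2.39, 2.39, 3.01, 3.01, 3.14, 3.14, 3.14].

### API

Orientations are given as a unit quaternion [w, x, y, z].
In Python, from station import observe, read_camera, calibration, sign_off gives the robot as it stands. The module is installed in compiled form; this text tells all that it offers.
- The arm moves only by the shell command python3 -m pendant 'ROWS' [OPENING]. ROWS is a JSON object of lists of equal length, an entry for each row: "dp": the shift along the tool's x, y, z in units of 30 mm (1.0 is 30 mm), a list of three; "yaw": the turn about the tool's z in units of 5 degrees (1.0 is 5 degrees). In form: {"dp": [[x, y, z], ...], "yaw": [yaw, ...]}. A call has 1 to 8 rows; each row is the pose to reach, as a shift and turn from the pose commanded when the call began, along the tool's axes at that moment; what a row does not reach only later rows make up. A row lasts 1/12 s, in which the tool goes at most 41.7 mm and 7.16 degrees, less where a joint would pass 70% of its speed; a pose out of reach is approached as far as the arm can. A call with a gripper value outside its range is refused whole. OPENING is the opening, from -1 (shut) to 1 (fully open), set as the call begins (- or left out, the last holds). The fingers move at their own pace and stop on an object; the grip force is fixed at half the most. Time passes only in rows, so rows that repeat a pose let the fingers close. It gives the time, the measured TCP pose, the force, the opening and the grip force at its end, in the units of the state.
- observe(): the state, without advancing time (a new reading comes with each control period).
- read_camera(name): name is "scene" or "side" or "wrist"; returns the picture (480x640x3 uint8, red, green, blue); there is no depth.
- calibration(name): a dict with "K" (3x3 intrinsics, pixels), "position" and "orientation" of the camera in the world; the wrist camera has in their place "tool_from_camera" (4x4, takes a point from camera to tool coordinates, whose origin is the TCP and whose axes are the flange's). Camera axes: x right, y up, looking along -z (the intrinsics and any distortion apply to the point x, -y, -z); pixel columns grow to the right and rows downward; lengths in m; the calibration is good to about 2 mm. A picture is of the moment at which its call begins: read the wrist's pose just before it. calibration takes no time and is no camera call.
- sign_off(): hands the job in; it is judged then, once.
The state is a dict: "time_s": time; "joint_pos": joint angles; "joint_vel": joint speeds; "joint_torque": joint torques, N m; "eef_pos": TCP position; "tcp_rot": TCP orientation; "contact_force": force on the tool from outside, world axes, zero at the start; "moment": the same for the moment, N m; "opening": opening from 0.0 (shut) to 1.0 (fully open); "grasp_force": force on a finger pad.
Only numpy, scipy, OpenCV 4.12 (cv2) and the standard library are available. Lean on these libraries where they do the work, as an engineer would, in place of code of your own. Each camera call takes 0.05 s, during which the arm holds its last target. There are 200 camera calls.

### The job

The stacking cups are out of the kiln: take the stack of four apart and stand each cup upright on the saucer of its own glaze colour, in the middle with its foot flat on the saucer's floor. Set them down without dropping or knocking over any cup, and leave the unfired clay pot and the tin of tools where they stand.

Things in the scene. Friction and masses are not known exactly. Their poses are not given: they have to be found in the camera images.
- cup_blue: Glossy blue ceramic cup, no handle, round, straight-sided, open: 66 mm outside diameter, 62 mm tall, wall 4.5 mm, bare clay foot 60 mm across and 6 mm high. The largest, at the bottom of the stack, standing on the table; lifts straight up. A shoulder inside, 6 mm below the rim, carries the next cup's foot with 3 mm of play. Origin: centre of its underside; z up.
- cup_white: Glossy white ceramic cup, no handle, round, straight-sided, open: 56 mm outside diameter, 56 mm tall, wall 4.5 mm, bare clay foot 51 mm across and 6 mm high. The second largest, standing in the blue cup; lifts straight up. A shoulder inside, 6 mm below the rim, carries the next cup's foot with 3 mm of play. Origin: centre of its underside; z up.
- cup_yellow: Glossy yellow ceramic cup, no handle, round, straight-sided, open: 46 mm outside diameter, 50 mm tall, wall 4.5 mm, bare clay foot 41 mm across and 6 mm high. The third largest, standing in the white cup; lifts straight up. A shoulder inside, 6 mm below the rim, carries the next cup's foot with 3 mm of play. Origin: centre of its underside; z up.
- cup_green: Glossy green ceramic cup, no handle, round, straight-sided, open: 36 mm outside diameter, 46 mm tall, wall 4.5 mm, bare clay foot 31 mm across and 6 mm high. The smallest, on top of the stack, standing in the yellow cup; lifts straight up. Origin: centre of its underside; z up.
- saucer_blue: Glossy blue ceramic saucer standing loose on the table, 114 mm across and 16 mm high, rim flaring up and outward from a flat floor 76 mm in diameter whose top is 5 mm above its underside. Origin: centre of its underside; z up.
- saucer_white: Glossy white ceramic saucer standing loose on the table, 105 mm across and 16 mm high, rim flaring up and outward from a flat floor 67 mm in diameter whose top is 5 mm above its underside. Origin: centre of its underside; z up.
- saucer_yellow: Glossy yellow ceramic saucer standing loose on the table, 95 mm across and 16 mm high, rim flaring up and outward from a flat floor 57 mm in diameter whose top is 5 mm above its underside. Origin: centre of its underside; z up.
- saucer_green: Glossy green ceramic saucer standing loose on the table, 85 mm across and 16 mm high, rim flaring up and outward from a flat floor 47 mm in diameter whose top is 5 mm above its underside. Origin: centre of its underside; z up.
- clay_pot: Unfired dark grey hand-built clay pot, a bystander: 98 mm across, 105 mm tall, with a short spout reaching 70 mm from its axis (along its x). Fragile. Origin: centre of its underside.
- tool_tin: Metal tin of wooden modelling tools, a bystander: 72 mm across, the tin 95 mm tall, tools up to 180 mm. Origin: centre of its underside.
Not all that is in view belongs to the job. Of the things like the cup_yellow, leave any that is pink; of the rest the smaller one is meant.

How it is judged:
At the end, for the whole second after the job is handed in: Every cup stands released and at rest on the saucer of its own colour: centres within 10 mm of each other horizontally, the cup's underside 2 to 8 mm above the saucer's underside (its floor is at 5 mm), cup and saucer upright within 0.07 rad and the saucer standing flat on the table (horizontal distance between cup_blue and saucer_blue below 0.01 m and z of cup_blue in the frame of saucer_blue between 0.002 and 0.008 m and angle between each of cup_blue, saucer_blue, cup_white, saucer_white, cup_yellow, saucer_yellow, cup_green, saucer_green's own z axis and vertical below 0.07 rad and height (world z) of each of saucer_blue, saucer_white, saucer_yellow, saucer_green below 0.006 m and linear speed of each of cup_blue, cup_white, cup_yellow, cup_green below 0.02 m/s and horizontal distance between cup_white and saucer_white below 0.01 m and z of cup_white in the frame of saucer_white between 0.002 and 0.008 m and horizontal distance between cup_yellow and saucer_yellow below 0.01 m and z of cup_yellow in the frame of saucer_yellow between 0.002 and 0.008 m and horizontal distance between cup_green and saucer_green below 0.01 m and z of cup_green in the frame of saucer_green between 0.002 and 0.008 m); the robot touches nothing.
It fails at once if a cup is dropped, thrown or knocked over (it moves faster than 0.5 m/s with the fingers off it) ((contact force between the fingers and cup_blue below 0.05 N and linear speed of cup_blue above 0.5 m/s) or (contact force between the fingers and cup_white below 0.05 N and linear speed of cup_white above 0.5 m/s) or (contact force between the fingers and cup_yellow below 0.05 N and linear speed of cup_yellow above 0.5 m/s) or (contact force between the fingers and cup_green below 0.05 N and linear speed of cup_green above 0.5 m/s)).
It fails at once if the unfired clay pot is shoved more than 15 mm or tipped (distance of clay_pot from where it was at the start of the episode above 0.015 m or angle between clay_pot's own z axis and vertical above 0.2 rad).
It fails at once if the tin of tools is shoved more than 15 mm or tipped (distance of tool_tin from where it was at the start of the episode above 0.015 m or angle between tool_tin's own z axis and vertical above 0.2 rad).
It also fails if it takes over 106 s, if anything falls off the work surface, if the arm or the gripper's body presses on something with over 40 N, if the wrist force passes 120 N, or if a joint passes its speed limit or range.

## Working session

There is one attempt and no reset: what is moved stays moved. The work goes in short steps, Python scripts to look and compute and a shell command to move; the robot and the scene stay as the last step left them, time stands still between calls to the robot, and variables do not carry over. Pictures are saved under pics/ and viewed, at most 14 in all, crops included, and the job is handed in when it is done.

```bash
mkdir -p pics; python3 - <<'E'
from station import *
import cv2,numpy as np
s=observe();print(s)
for n in("scene","side","wrist"):
    im=read_camera(n);cv2.imwrite(f"pics/{n}0.png",im[:,:,::-1]);print(n,calibration(n))
E
```

```text
{'time_s': 0.0, 'joint_pos': array([-1.36922662,  0.41189704, -0.01274248,  1.59703209,  0.00560153,
        1.1342967 , -0.08220235]), 'joint_vel': array([ 0.00055166, -0.00059937, -0.00020238,  0.00043661,  0.00055617,
        0.00087796,  0.00038627]), 'joint_torque': array([-8.97830669e-04, -6.00615478e+01,  6.82143867e-01, -2.99407089e+01,
        1.39147879e-02,  1.07410378e-02, -3.17330269e-06]), 'eef_pos': array([0.16646081, 0.60191752, 0.23045958]), 'tcp_rot': array([-5.64142533e-05,  1.34451004e-01,  9.90919921e-01, -7.96782894e-04]), 'contact_force': array([-0.19580452,  0.60642083,  0.85126817]), 'moment': array([ 0.02012083, -0.02832258,  0.04341796]), 'grasp_force': 0.0, 'opening': 1.0054653140867968}
scene {'K': array([[507.44529975,   0.        , 317.52669817],
       [  0.        , 507.44529975, 238.63035303],
       [  0.        ,   0.        ,   1.        ]]), 'position': array([0.97441732, 0.6038286 , 0.89104684]), 'orientation': array([0.26308126, 0.10869341, 0.35288754, 0.89131609])}
side {'K': array([[493.26999636,   0.        , 320.90477219],
       [  0.        , 493.26999636, 236.63896973],
       [  0.        ,   0.        ,   1.        ]]), 'position': array([0.43516851, 0.83711292, 0.8877095 ]), 'orientation': array([-0.05997692, -0.02462959,  0.4026813 ,  0.91304103])}
wrist {'K': array([[417.36096854,   0.        , 321.72212773],
       [  0.        , 417.36096854, 241.89032629],
       [  0.        ,   0.        ,   1.        ]]), 'tool_from_camera': array([[-1.45776634e-04,  9.45526293e-01,  3.25545708e-01,
         8.43368482e-02],
       [ 9.99999987e-01,  1.57859681e-04, -1.07015586e-05,
        -1.08192478e-03],
       [-6.15091465e-05,  3.25545702e-01, -9.45526304e-01,
        -1.42184593e-01],
       [ 0.00000000e+00,  0.00000000e+00,  0.00000000e+00,
         1.00000000e+00]])}
```

View pics/scene0.png

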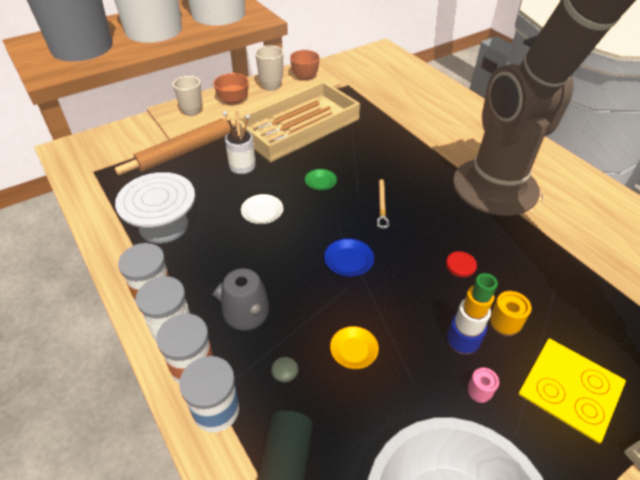

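View pics/side0.png

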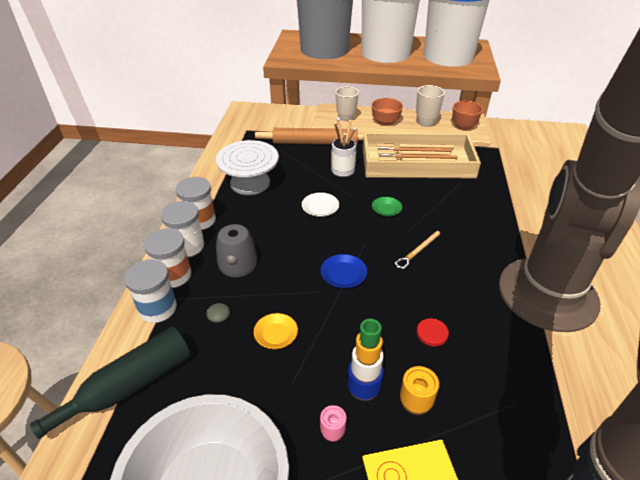

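Scene view: the stack is at (470,315), with blue, white, yellow and green from bottom to top. Saucers are yellow (354,347), blue (349,257), white (262,208) and green (320,179).

Candidates for cup_yellow:
- **Stacked yellow cup:** scene (478,303), side (369,347).
- **Loose orange-yellow cup:** scene (510,312), side (420,390). It is bigger.
- **Pink cup:** scene (483,385). The task rules this one out.

The one meant is the smaller yellow cup, the one in the stack. I'll confirm with a crop and measure.

```bash
cat > h.py <<'E'
import cv2,numpy as np
from scipy.spatial.transform import Rotation as R
from station import *
def pose(n,s=None):
    c=calibration(n)
    if n!="wrist": q=c["orientation"];return c["K"],R.from_quat(np.r_[q[1:],q[0]]).as_matrix(),c["position"]
    s=s or observe();q=s["tcp_rot"];Rt=R.from_quat(np.r_[q[1:],q[0]]).as_matrix();T=c["tool_from_camera"]
    return c["K"],Rt@T[:3,:3],s["eef_pos"]+Rt@T[:3,3]
def ray(P,uv):
    K,M,p=P;d=np.linalg.solve(K,[uv[0],uv[1],1]);return p,M@np.array([d[0],-d[1],-d[2]])
def plane(P,uv,z):
    p,d=ray(P,uv);return p+d*(z-p[2])/d[2]
def proj(P,X):
    K,M,p=P;v=M.T@(np.asarray(X)-p);v=K@[v[0],-v[1],-v[2]];return v[:2]/v[2]
RNG=dict(blue=[(105,150,60),(130,255,255)],yellow=[(15,150,90),(32,255,255)],green=[(50,120,40),(85,255,255)],white=[(0,0,150),(179,60,255)],pink=[(150,60,120),(175,255,255)])
def blobs(im,c,mina=100):
    m=cv2.inRange(cv2.cvtColor(im,cv2.COLOR_RGB2HSV),*map(np.array,RNG[c]))
    cs,_=cv2.findContours(m,cv2.RETR_EXTERNAL,cv2.CHAIN_APPROX_NONE)
    return [x for x in cs if cv2.contourArea(x)>mina]
def rim(P,ct,z):
    "circle fit of outer contour mapped on plane z"
    h=cv2.convexHull(ct)[:,0]
    w=np.array([plane(P,u,z)[:2] for u in ct[:,0]])
    (c,r)=cv2.minEnclosingCircle((w*1000).astype(np.float32));return np.array(c),r,w.mean(0)*1000
E
python3 - <<'E'
from h import *
np.set_printoptions(precision=1,suppress=True)
ims={}
for n in("scene","side"):
    im=cv2.imread(f"pics/{n}0.png")[:,:,::-1].copy();P=pose(n)
    for c in RNG:
        for b in blobs(im,c):
            x,y,w,h=cv2.boundingRect(b)
            if w<100: print(n,c,(x,y,w,h),"z16",*rim(P,b,.016)[:2])
a=cv2.imread("pics/scene0.png")[255:415,430:550];b=cv2.imread("pics/side0.png")[310:450,310:450]
cv2.imwrite("pics/crop.png",np.hstack([cv2.resize(a,(360,480)),cv2.resize(b,(440,480))]))
E
```

```text
scene blue (451, 321, 36, 31) z16 [409.  303.7] 42.930816650390625
scene blue (324, 238, 51, 39) z16 [487.7   0.7] 59.429386138916016
scene yellow (329, 325, 50, 45) z16 [617.6 199.6] 50.12131118774414
scene yellow (490, 290, 42, 46) z16 [293.7 309.5] 62.29628372192383
scene yellow (465, 286, 30, 32) z16 [331.5 254.8] 42.97761917114258
scene green (474, 273, 24, 28) z16 [288.4 232.5] 41.6124267578125
scene green (305, 169, 32, 21) z16 [ 390.7 -263.9] 44.548316955566406
scene white (195, 412, 42, 20) z16 [907.9 182.5] 36.25161361694336
scene white (188, 392, 46, 25) z16 [901.2 147.5] 41.32365798950195
scene white (164, 345, 69, 61) z16 [906.3  84.7] 76.55146026611328
scene white (144, 304, 62, 53) z16 [904.  -31.9] 72.79574584960938
scene white (460, 302, 31, 34) z16 [369.6 281. ] 44.418277740478516
scene white (125, 270, 58, 45) z16 [ 903.4 -151.1] 73.62727355957031
scene white (118, 244, 45, 33) z16 [ 893.7 -247.4] 50.135066986083984
scene white (241, 194, 42, 30) z16 [ 578.1 -248.1] 53.927860260009766
scene white (115, 172, 80, 56) z16 [ 790.6 -428.9] 105.2325439453125
scene white 
[... 1231 characters left out ...]
z16 [999.5 520.7] 20.32877540588379
side white (0, 398, 36, 49) z16 [1044.7  468.1] 47.18172836303711
side white (352, 348, 31, 34) z16 [413.6 257.7] 42.9097785949707
side white (138, 310, 34, 13) z16 [893.1 188.5] 37.7408561706543
side white (130, 288, 36, 15) z16 [932.1 132.5] 42.1889762878418
side white (302, 193, 37, 23) z16 [ 576.2 -246.3] 53.198177337646484
side white (332, 142, 24, 34) z16 [ 546.3 -485.5] 96.27029418945312
side white (216, 140, 63, 37) z16 [ 836.6 -449. ] 104.5006332397461
side white (0, 139, 81, 82) z16 [1423.9 -270.2] 210.17832946777344
side white (350, 0, 66, 63) z16 [  404.5 -1680. ] 436.8551025390625
side pink (320, 405, 27, 36) z16 [469.  393.8] 34.6624870300293
```

View pics/crop.png

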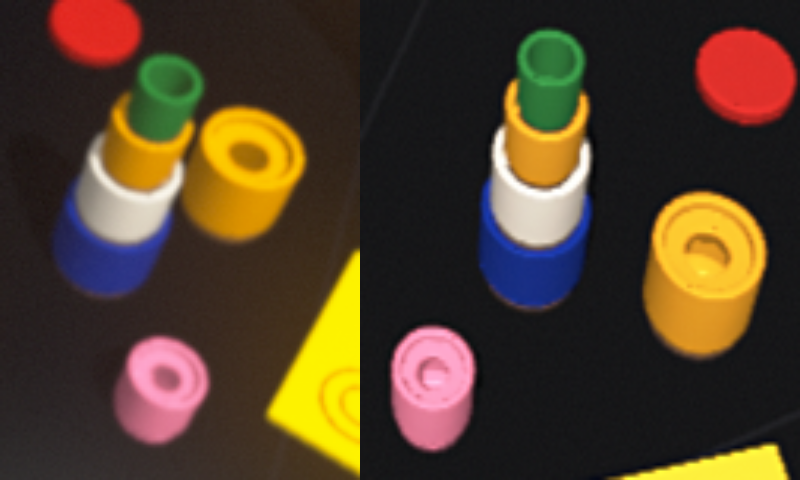

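View pics/wrist0.png

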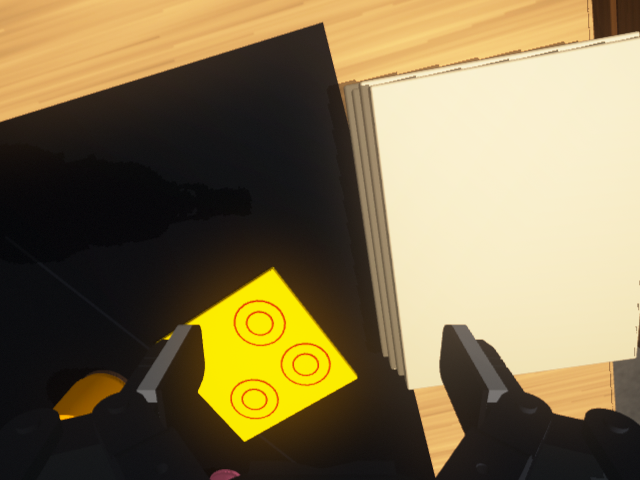

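The crop confirms it: the stacked yellow cup (left crop 150,140) is clearly narrower than the loose orange-yellow one (245,175), and the pink one is left out. I'll locate the vertical axes from the silhouette azimuths in both views.

```bash
cat >> h.py <<'E'
def az(P,ct):
    "azimuth of the axis of a vertical round thing seen from the camera"
    d=np.array([ray(P,u)[1] for u in ct[:,0]]);c=d[:,:2].mean(0);a0=np.arctan2(c[1],c[0])
    a=(np.arctan2(d[:,1],d[:,0])-a0+np.pi)%(2*np.pi)-np.pi
    return a0+(a.min()+a.max())/2,(a.max()-a.min())/2
def cross2(obs):
    "obs: list of (P,azimuth) -> xy"
    n=[(-np.sin(a),np.cos(a)) for P,a in obs];b=[np.dot(k,P[2][:2]) for k,(P,a) in zip(n,obs)]
    return np.linalg.lstsq(np.array(n),np.array(b),rcond=None)[0]
def deltas(xy):
    s=observe();q=s["tcp_rot"];Rt=R.from_quat(np.r_[q[1:],q[0]]).as_matrix()
    return (Rt.T@(np.array([*xy,s["eef_pos"][2]])-s["eef_pos"]))/0.03
E
python3 - <<'E'
from h import *
np.set_printoptions(precision=4,suppress=True)
near=dict(cblue=("blue",(469,336),(366,380)),cwhite=("white",(475,319),(367,365)),cyel=("yellow",(480,302),(369,349)),cgreen=("green",(486,287),(371,333)),bigyel=("yellow",(511,313),(420,390)),pink=("pink",(484,385),(333,423)),
sblue=("blue",(349,257),(344,271)),swhite=("white",(262,208),(320,204)),syel=("yellow",(354,347),(275,331)),sgreen=("green",(321,179),(387,206)))
V={n:(pose(n),cv2.imread(f"pics/{n}0.png")[:,:,::-1].copy()) for n in("scene","side")}
for k,(c,a,b) in near.items():
    o=[];w=[];
    for n,p in(("scene",a),("side",b)):
        P,im=V[n];ct=min(blobs(im,c),key=lambda t:np.hypot(*(np.array(cv2.minEnclosingCircle(t)[0])-p)))
        m,h=az(P,ct);o.append((P,m));w.append((P,h))
    xy=cross2(o);print(k,xy,"r",[np.sin(h)*np.hypot(*(xy-P[2][:2])) for P,h in w])
print(deltas((.41,.27)))
E
```

```text
cblue [0.4157 0.3011] r [np.float64(0.03232620616803015), np.float64(0.03388473710421111)]
cwhite [0.4158 0.3013] r [np.float64(0.02782204176757779), np.float64(0.028387105845797032)]
cyel [0.4155 0.3   ] r [np.float64(0.02479699331825589), np.float64(0.02374552684528199)]
cgreen [0.4156 0.3013] r [np.float64(0.019033255519330054), np.float64(0.018723125866708802)]
bigyel [0.312  0.3177] r [np.float64(0.03494550218406469), np.float64(0.03346907576162822)]
pink [0.4675 0.3989] r [np.float64(0.024476604748505385), np.float64(0.023523779263248435)]
sblue [ 0.4857 -0.0006] r [np.float64(0.057866782156262994), np.float64(0.05755019832539156)]
swhite [ 0.577  -0.2528] r [np.float64(0.05226887685146781), np.float64(0.051439332452906515)]
syel [0.6162 0.1986] r [np.float64(0.04930461239733525), np.float64(0.04799630912217095)]
sgreen [ 0.3891 -0.2673] r [np.float64(0.041666304388911016), np.float64(0.04372483634031207)]
[-10.7727  -8.5042   0.0117]
```

Axes agree: the stack is at (0.416, 0.301), and the big yellow cup is 105 mm away on the −x side. The fingers close roughly along world y, so the current yaw suits. Moving over the stack.

```bash
python3 -m pendant '{"dp":[[-0.7,-0.5,0],[-1.6,-1.1,0],[-2.5,-1.7,0],[-3.4,-2.4,0],[-4.3,-3,0],[-5.2,-3.6,0],[-6.1,-4.3,0],[-7,-4.9,0]],"yaw":[0,0,0,0,0,0,0,0]}' 1 && python3 -m pendant '{"dp":[[-0.8,-0.55,0],[-1.6,-1.1,0],[-2.4,-1.7,0],[-3,-2.1,0],[-3.4,-2.4,0],[-3.68,-2.56,0],[-3.68,-2.56,0],[-3.68,-2.56,0]],"yaw":[0,0,0,0,0,0,0,0]}'
python3 - <<'E'
from h import *
P=pose("wrist");im=read_camera("wrist");cv2.imwrite("pics/w1.png",im[:,:,::-1])
print(deltas((.4157,.301)))
for b in blobs(im,"green",300):print(cv2.boundingRect(b),rim(P,b,.196))
E
```

```text
time_s: 0.82
eef_pos: [0.3305, 0.4029, 0.2312]
tcp_rot: [-0.0, 0.135, 0.991, -0.0]
contact_force: [0.2, -0.0, -0.6]
opening: 1.004
grasp_force: 0.0
time_s: 1.48
eef_pos: [0.4155, 0.3016, 0.2312]
tcp_rot: [-0.0, 0.135, 0.991, 0.0]
contact_force: [0.3, 1.5, 0.0]
opening: 0.998
grasp_force: 0.0
[-3.30525734e-02 -3.48733039e-02 -2.50442982e-05]
(289, 231, 77, 92) (array([410.44146729, 304.12890625]), 23.030487060546875, array([410.3871309 , 304.41073042]))
```

View pics/w1.png

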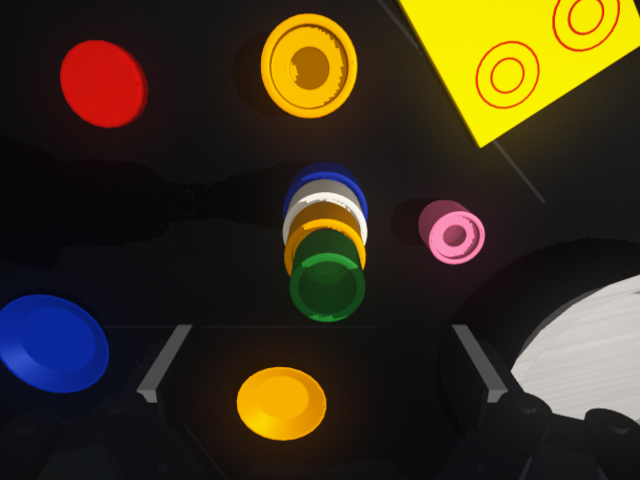

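The wrist view shows the green rim centred at about (327,287), with nothing between the fingers and the stack. The pads are at columns ~165 and 480. The offset is about 1 mm, so I check it and then descend.

```bash
python3 - <<'E'
from h import *
P=pose("wrist")
for uv,z in(((327,287),.196),((282,404),.016),((309,66),.07)):print(plane(P,uv,z))
c=plane(P,(327,287),.196);print(deltas(c[:2])*30)
im=read_camera("wrist")
for c in("yellow","blue"):
  for b in blobs(im,c,1000):print(c,cv2.fitEllipse(b)[0],rim(P,b,.016))
E
python3 -m pendant '{"dp":[[0,0,0.3],[0,0,0.7],[0,0,1.1],[0,0,1.5],[0,0,1.8],[0,0,2.1],[0,0,2.24],[0,0,2.24]],"yaw":[0,0,0,0,0,0,0,0]}' 1
```

```text
[0.41438941 0.3038815  0.196     ]
[0.61354656 0.20344012 0.016     ]
[0.31136428 0.32087495 0.07      ]
[1.03694780e+00 1.38398313e+00 8.20327994e-04]
yellow (280.2076721191406, 403.868408203125) (array([614.48254395, 200.96029663]), 47.6533317565918, array([613.68441964, 201.49496134]))
yellow (324.0345764160156, 259.9675598144531) (array([458.07543945, 290.16854858]), 42.316383361816406, array([449.34011045, 292.75115783]))
yellow (308.00946044921875, 66.77506256103516) (array([309.14096069, 319.11865234]), 38.588714599609375, array([308.40240034, 319.20909733]))
yellow (584.1495971679688, 20.735872268676758) (array([330.23544312, 533.01043701]), 23.620702743530273, array([333.92305395, 532.24985359]))
yellow (505.900146484375, 55.343997955322266) (array([321.63421631, 484.40805054]), 97.10445404052734, array([340.71856708, 484.78018044]))
blue (51.42240905761719, 344.12091064453125) (array([485.69415283,   3.01551843]), 56.736026763916016, array([484.62836137,   4.08358416]))
time_s: 2.25
eef_pos: [0.4151, 0.3012, 0.163]
tcp_rot: [-0.001, 0.134, 0.991, -0.001]
contact_force: [1.1, 0.6, 0.5]
opening: 0.999
grasp_force: 0.0
```

```bash
python3 -m pendant '{"dp":[[0,0.03,0],[0,0.03,0],[0,0.03,0],[0,0.03,0],[0,0.03,0],[0,0.03,0],[0,0.03,0],[0,0.03,0]],"yaw":[0,0,0,0,0,0,0,0]}' -1 && python3 -m pendant '{"dp":[[0,0,0],[0,0,0],[0,0,0],[0,0,0]],"yaw":[0,0,0,0]}'
```

```text
time_s: 2.92
eef_pos: [0.4165, 0.3026, 0.1647]
tcp_rot: [0.0, 0.134, 0.991, 0.001]
contact_force: [0.3, 1.2, 5.7]
opening: 0.4
grasp_force: 60.1
time_s: 3.25
eef_pos: [0.4165, 0.3026, 0.1647]
tcp_rot: [0.0, 0.135, 0.991, 0.001]
contact_force: [-0.9, 0.3, 6.0]
opening: 0.399
grasp_force: 60.1
```

```bash
python3 -m pendant '{"dp":[[0,0,-0.1],[0,0,-0.3],[0,0,-0.6],[0,0,-1],[0,0,-1.5],[0,0,-2],[0,0,-2.4],[0,0,-2.5]],"yaw":[0,0,0,0,0,0,0,0]}' && python3 -m pendant '{"dp":[[-0.06,-0.3,0],[-0.18,-0.8,0],[-0.34,-1.5,0],[-0.54,-2.4,0],[-0.75,-3.3,0],[-0.97,-4.3,0],[-1.18,-5.2,0],[-1.4,-6.2,0]],"yaw":[0,0,0,0,0,0,0,0]}' && python3 -m pendant '{"dp":[[-0.2,-1,0],[-0.4,-1.9,0],[-0.65,-2.9,0],[-0.85,-3.8,0],[-1.1,-4.8,0],[-1.3,-5.7,0],[-1.5,-6.7,0],[-1.7,-7.6,0]],"yaw":[0,0,0,0,0,0,0,0]}' && python3 -m pendant '{"dp":[[-0.2,-0.9,0],[-0.4,-1.8,0],[-0.6,-2.6,0],[-0.75,-3.3,0],[-0.87,-3.9,0],[-0.98,-4.3,0],[-1.06,-4.6,0],[-1.06,-4.65,0]],"yaw":[0,0,0,0,0,0,0,0]}'
python3 - <<'E'
from h import *
import time
print(deltas((.389,-.265)))
P=pose("wrist");im=read_camera("wrist");cv2.imwrite("pics/w2.png",im[:,:,::-1])
for b in blobs(im,"green",300):print(cv2.boundingRect(b),rim(P,b,.016))
print("white",[(cv2.boundingRect(b),rim(P,b,.016)) for b in blobs(im,"white",800)])
E
```

```text
time_s: 3.92
eef_pos: [0.4168, 0.3026, 0.2416]
tcp_rot: [0.001, 0.135, 0.991, 0.001]
contact_force: [0.9, 0.3, -0.9]
opening: 0.402
grasp_force: 59.7
time_s: 4.58
eef_pos: [0.4055, 0.109, 0.2381]
tcp_rot: [-0.001, 0.135, 0.991, -0.0]
contact_force: [1.4, 0.1, -0.4]
opening: 0.406
grasp_force: 59.7
time_s: 5.25
eef_pos: [0.3929, -0.1242, 0.2382]
tcp_rot: [-0.001, 0.135, 0.991, 0.0]
contact_force: [1.1, 0.3, -1.2]
opening: 0.405
grasp_force: 59.7
time_s: 5.92
eef_pos: [0.3865, -0.2666, 0.2383]
tcp_rot: [-0.001, 0.136, 0.991, -0.0]
contact_force: [0.2, 0.4, -0.6]
opening: 0.404
grasp_force: 59.8
[-0.06638454  0.07467659 -0.00014652]
(268, 279, 109, 144) (array([ 542.6897583 , -311.60675049]), 84.57565307617188, array([ 542.39799029, -311.21994392]))
(281, 153, 95, 93) (array([ 389.34414673, -263.0821228 ]), 42.60957336425781, array([ 388.61237952, -262.90337984]))
white [((154, 339, 72, 47), (array([ 515.07745361, -445.73968506]), 40.64702606201172, array([ 514.04057221, -442.86654007]))), ((404, 324, 39, 57), (array([ 567.13293457, -213.90545654]), 38.25566864013672, array([ 565.48855196, -208.53249533])))]
```

View pics/w2.png

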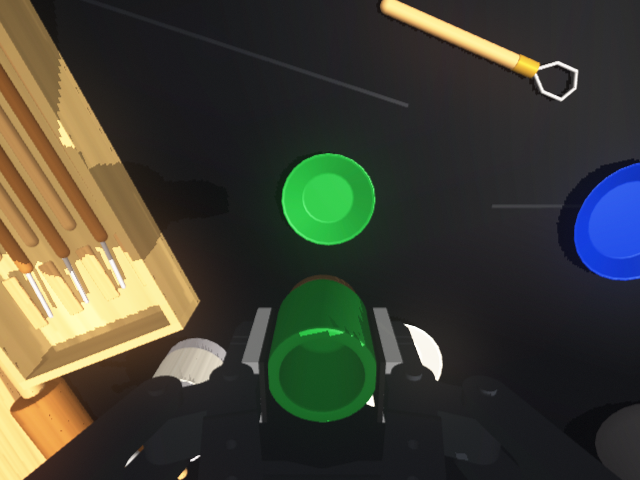

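The saucer is fully visible at (328,199), and the cup is held upright with its rim centre at about (322,376). Aligning and descending.

```bash
python3 - <<'E'
from h import *
P=pose("wrist");c=plane(P,(322,376),observe()["eef_pos"][2]+.0313)
print("cup",c,"tcp",observe()["eef_pos"],"shift",deltas((.3893+observe()["eef_pos"][0]-c[0],-.2631+observe()["eef_pos"][1]-c[1])),"tcp->saucer",deltas((.3893,-.2631)),"corner",plane(P,(200,300),.04))
E
```

```text
cup [ 0.38519048 -0.26641217  0.26956777] tcp [ 0.38669272 -0.26579635  0.23826777] shift [-0.1021536   0.14324329 -0.00020933] tcp->saucer [-0.05946562  0.10997789 -0.00012482] corner [ 0.44151873 -0.39678191  0.04      ]
```

```bash
python3 -m pendant '{"dp":[[-0.08,0.12,0.3],[-0.08,0.12,0.9],[-0.08,0.12,1.7],[-0.08,0.12,2.6],[-0.08,0.12,3.5],[-0.08,0.12,4.3],[-0.08,0.12,4.9],[-0.08,0.12,5.2]],"yaw":[0,0,0,0,0,0,0,0]}' && python3 -m pendant '{"dp":[[0,0,0.3],[0,0,0.6],[0,0,0.9],[0,0,1.2],[0,0,1.4],[0,0,1.6],[0,0,1.75],[0,0,1.8]],"yaw":[0,0,0,0,0,0,0,0]}' && python3 -m pendant '{"dp":[[0,0,0.05],[0,0,0.1],[0,0,0.15],[0,0,0.15]],"yaw":[0,0,0,0]}'
```

```text
time_s: 6.63
eef_pos: [0.3904, -0.2598, 0.0803]
tcp_rot: [-0.002, 0.134, 0.991, 0.001]
contact_force: [-0.1, 0.5, -0.9]
opening: 0.402
grasp_force: 59.8
time_s: 7.3
eef_pos: [0.3919, -0.2617, 0.0285]
tcp_rot: [-0.0, 0.135, 0.991, 0.0]
contact_force: [-0.3, 0.3, -1.2]
opening: 0.403
grasp_force: 59.8
time_s: 7.63
eef_pos: [0.3921, -0.2617, 0.0245]
tcp_rot: [0.0, 0.134, 0.991, 0.0]
contact_force: [-0.0, -0.8, -0.4]
opening: 0.402
grasp_force: 59.8
```

```bash
python3 -m pendant '{"dp":[[0.03,-0.04,0],[0.03,-0.04,0.05],[0.03,-0.04,0.1],[0.03,-0.04,0.12],[0.03,-0.04,0.12]],"yaw":[0,0,0,0,0]}' && python3 -m pendant '{"dp":[[0,0,0.02],[0,0,0.03],[0,0,0.04],[0,0,0.04]],"yaw":[0,0,0,0]}' && python3 -m pendant '{"dp":[[0,0,0.02],[0,0,0.03],[0,0,0.03]],"yaw":[0,0,0]}'
python3 - <<'E'
from h import *
im=read_camera("wrist");cv2.imwrite("pics/w3.png",im[150:,120:540,::-1])
E
```

```text
time_s: 8.05
eef_pos: [0.3908, -0.2626, 0.0208]
tcp_rot: [-0.0, 0.134, 0.991, 0.0]
contact_force: [0.4, -0.1, 0.0]
opening: 0.399
grasp_force: 59.8
time_s: 8.38
eef_pos: [0.3909, -0.2627, 0.0198]
tcp_rot: [0.0, 0.134, 0.991, 0.0]
contact_force: [0.3, 0.5, 0.5]
opening: 0.403
grasp_force: 59.9
time_s: 8.63
eef_pos: [0.391, -0.2627, 0.0197]
tcp_rot: [0.0, 0.135, 0.991, 0.0]
contact_force: [-2.9, 2.6, 14.6]
opening: 0.401
grasp_force: 61.5
```

View pics/w3.png

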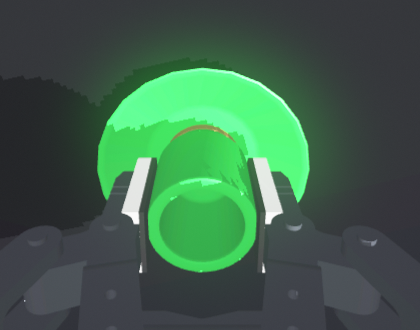

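Contact was 14.6 N at exactly the expected height, so the green cup is seated and looks centred in the saucer. Releasing and retreating.

```bash
python3 -m pendant '{"dp":[[0,0,-0.03],[0,0,-0.03],[0,0,-0.03],[0,0,-0.03],[0,0,-0.03],[0,0,-0.03]],"yaw":[0,0,0,0,0,0]}' 0.25 && python3 -m pendant '{"dp":[[0,0,-0.2],[0,0,-0.5],[0,0,-1],[0,0,-1.6],[0,0,-2.4],[0,0,-3.4],[0,0,-4.4],[0,0,-5.4]],"yaw":[0,0,0,0,0,0,0,0]}' && python3 -m pendant '{"dp":[[0,0,-0.8],[0,0,-1.4],[0,0,-1.6],[0,0,-1.6]],"yaw":[0,0,0,0]}' 1
python3 - <<'E'
from h import *
P=pose("wrist");im=read_camera("wrist");cv2.imwrite("pics/w4.png",im[:,:,::-1])
print(observe()["eef_pos"],"to stack",deltas((.4157,.3015)))
for b in blobs(im,"green",300):print(cv2.boundingRect(b),rim(P,b,.016))
E
```

```text
time_s: 9.18
eef_pos: [0.3908, -0.2627, 0.0197]
tcp_rot: [-0.0, 0.134, 0.991, -0.0]
contact_force: [-0.6, 0.4, -0.1]
opening: 0.623
grasp_force: 0.0
time_s: 9.85
eef_pos: [0.3902, -0.2629, 0.1838]
tcp_rot: [-0.0, 0.135, 0.991, -0.0]
contact_force: [1.6, 0.3, 0.5]
opening: 0.623
grasp_force: 0.0
time_s: 10.18
eef_pos: [0.3915, -0.263, 0.2315]
tcp_rot: [0.002, 0.134, 0.991, 0.0]
contact_force: [0.7, 0.5, 0.2]
opening: 1.002
grasp_force: 0.0
[ 0.3909669  -0.26255945  0.23017508] to stack [4.21200306e+00 1.83426610e+01 5.19693144e-03]
(274, 147, 98, 96) (array([ 389.1081543 , -262.86581421]), 42.564937591552734, array([ 388.32910355, -262.59648934]))
```

View pics/w4.png

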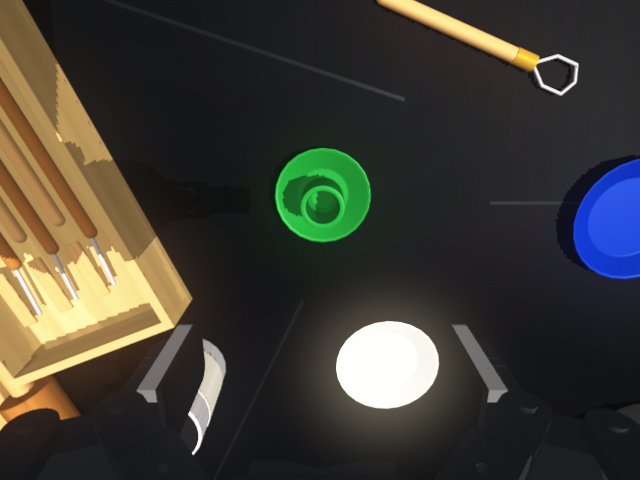

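The green cup stands in its saucer, with the rim at (323,206) and the saucer at (323,195). The white saucer shows clearly at (387,364). Going back for yellow.

```bash
python3 - <<'E'
from h import *
P=pose("wrist");print("greencup",plane(P,(323,206),.051))
im=cv2.imread("pics/w4.png")[:,:,::-1].copy()
print("white",[(cv2.boundingRect(b),rim(P,b,.016)) for b in blobs(im,"white",3000)])
E
python3 -m pendant '{"dp":[[0.1,0.5,0],[0.3,1.3,0],[0.55,2.4,0],[0.8,3.5,0],[1.05,4.6,0],[1.3,5.7,0],[1.6,6.8,0],[1.8,7.9,0]],"yaw":[0,0,0,0,0,0,0,0]}' && python3 -m pendant '{"dp":[[0.25,1.1,0],[0.5,2.2,0],[0.75,3.3,0],[1,4.4,0],[1.25,5.5,0],[1.5,6.5,0],[1.7,7.4,0],[1.9,8.2,0]],"yaw":[0,0,0,0,0,0,0,0]}' && python3 -m pendant '{"dp":[[0.15,0.7,0],[0.3,1.3,0],[0.4,1.8,0],[0.48,2.1,0],[0.51,2.24,0],[0.51,2.24,0]],"yaw":[0,0,0,0,0,0]}'
python3 - <<'E'
from h import *
P=pose("wrist");im=read_camera("wrist");cv2.imwrite("pics/w5.png",im[:,:,::-1])
print(observe()["eef_pos"],deltas((.4157,.3015)))
E
```

```text
greencup [ 0.38764874 -0.2615956   0.051     ]
white [((336, 321, 103, 88), (array([ 573.18859863, -245.9216156 ]), 52.07768249511719, array([ 572.247687  , -245.53115595])))]
time_s: 10.9
eef_pos: [0.4004, -0.0183, 0.2285]
tcp_rot: [-0.001, 0.135, 0.991, -0.0]
contact_force: [1.8, -0.4, 0.0]
opening: 1.003
grasp_force: 0.0
time_s: 11.57
eef_pos: [0.4115, 0.2339, 0.2279]
tcp_rot: [-0.001, 0.134, 0.991, -0.001]
contact_force: [1.0, -0.5, -0.9]
opening: 1.003
grasp_force: 0.0
time_s: 12.07
eef_pos: [0.4156, 0.3014, 0.2291]
tcp_rot: [-0.0, 0.134, 0.991, -0.0]
contact_force: [-0.3, 0.1, -1.0]
opening: 0.996
grasp_force: 0.0
[0.415744   0.30058299 0.22932466] [ 9.57073320e-03  2.90671916e-02 -2.83403546e-05]
```

View pics/w5.png

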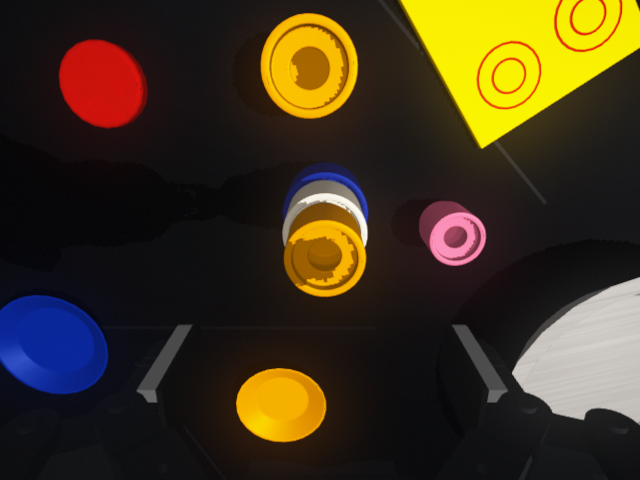

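The stack is intact, and the yellow rim is centred at (325,258). Descending, gripping and lifting yellow.

```bash
python3 - <<'E'
from h import *
P=pose("wrist");c=plane(P,(325,258),.156);print(c,deltas(c[:2]))
E
python3 -m pendant '{"dp":[[0,0.04,0.3],[0,0.04,0.8],[0,0.04,1.4],[0,0.04,2],[0,0.04,2.6],[0,0.04,3.1],[0,0.04,3.4],[0,0.04,3.44]],"yaw":[0,0,0,0,0,0,0,0]}' 1 && python3 -m pendant '{"dp":[[0,0,0],[0,0,0],[0,0,0],[0,0,0],[0,0,0],[0,0,0],[0,0,0],[0,0,0]],"yaw":[0,0,0,0,0,0,0,0]}' -1 && python3 -m pendant '{"dp":[[0,0,0],[0,0,0]],"yaw":[0,0]}'
```

```text
[0.4152141  0.30140772 0.156     ] [ 2.43591887e-02  2.17804836e-02 -1.53826726e-05]
time_s: 12.78
eef_pos: [0.4153, 0.3009, 0.1248]
tcp_rot: [-0.001, 0.135, 0.991, -0.001]
contact_force: [-0.7, 0.7, -0.6]
opening: 0.997
grasp_force: 0.0
time_s: 13.45
eef_pos: [0.4168, 0.303, 0.1279]
tcp_rot: [0.001, 0.134, 0.991, 0.001]
contact_force: [0.6, -0.4, 6.7]
opening: 0.517
grasp_force: 61.4
time_s: 13.62
eef_pos: [0.4169, 0.303, 0.1279]
tcp_rot: [0.001, 0.135, 0.991, 0.001]
contact_force: [-1.1, -1.1, 5.8]
opening: 0.52
grasp_force: 61.4
```

```bash
python3 -m pendant '{"dp":[[0,0,-0.1],[0,0,-0.3],[0,0,-0.7],[0,0,-1.2],[0,0,-1.7],[0,0,-2.3],[0,0,-2.8],[0,0,-3]],"yaw":[0,0,0,0,0,0,0,0]}' && python3 -m pendant '{"dp":[[-0.2,-0.05,0],[-0.7,-0.15,0],[-1.4,-0.3,0],[-2.3,-0.5,0],[-3.2,-0.7,0],[-4.1,-0.85,0],[-5,-1,0],[-5.8,-1.2,0]],"yaw":[0,0,0,0,0,0,0,0]}' && python3 -m pendant '{"dp":[[-0.6,-0.15,0],[-1,-0.25,0],[-1.3,-0.3,0],[-1.47,-0.32,0],[-1.47,-0.32,0],[-1.47,-0.32,0]],"yaw":[0,0,0,0,0,0]}'
python3 - <<'E'
from h import *
P=pose("wrist");im=read_camera("wrist");cv2.imwrite("pics/w6.png",im[:,:,::-1])
s=observe();print(s["eef_pos"],s["time_s"])
for b in blobs(im,"yellow",300):print(cv2.boundingRect(b),rim(P,b,.016),deltas(rim(P,b,.016)[0]/1000))
E
```

```text
time_s: 14.28
eef_pos: [0.4168, 0.303, 0.2191]
tcp_rot: [0.001, 0.135, 0.991, 0.001]
contact_force: [0.3, 0.1, -0.7]
opening: 0.515
grasp_force: 61.2
time_s: 14.95
eef_pos: [0.5755, 0.22, 0.2152]
tcp_rot: [-0.0, 0.135, 0.991, -0.001]
contact_force: [-0.2, 0.5, -0.3]
opening: 0.519
grasp_force: 61.2
time_s: 15.45
eef_pos: [0.6135, 0.2011, 0.2163]
tcp_rot: [-0.0, 0.134, 0.991, 0.0]
contact_force: [-0.0, 0.4, -0.9]
opening: 0.522
grasp_force: 61.2
[0.61329148 0.20134728 0.21643724] 15.5
(253, 261, 138, 166) (array([750.36724854, 163.0650177 ]), 91.17108154296875, array([749.58972517, 162.53320766])) [-4.74400050e+00 -1.81327566e-02 -4.05236919e-03]
(268, 149, 112, 109) (array([615.0894165 , 201.02507019]), 47.442047119140625, array([614.00724364, 201.22610149])) [-6.06329445e-02  5.54424972e-03 -5.03834406e-05]
```

View pics/w6.png

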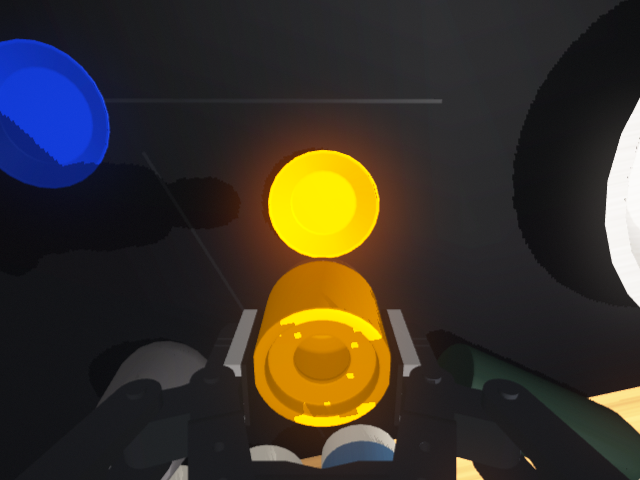

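The yellow saucer is at (324,203) and the held cup's rim is at (322,366). The pot shows at lower left, so I check its distance before descending.

```bash
python3 - <<'E'
from h import *
P=pose("wrist");s=observe();t=s["eef_pos"]
c=plane(P,(322,366),t[2]+.0281);print("cup",c,"off",c-t,"shift",deltas((.6151+t[0]-c[0],.2010+t[1]-c[1])))
a=[(pose("scene"),ray(pose("scene"),(245,300))[1]),(pose("side"),ray(pose("side"),(237,252))[1])]
print("pot",cross2([(p,np.arctan2(d[1],d[0])) for p,d in a]))
E
```

```text
cup [0.61036739 0.20110956 0.24453724] off [-0.00292409 -0.00023773  0.0281    ] shift [-1.53069460e-01  3.83313320e-02 -1.21254801e-04]
pot [ 0.75082603 -0.00278121]
```

```bash
python3 -m pendant '{"dp":[[-0.11,0.02,0.3],[-0.11,0.02,0.9],[-0.11,0.02,1.7],[-0.11,0.02,2.6],[-0.11,0.02,3.4],[-0.11,0.02,4.1],[-0.11,0.02,4.6],[-0.11,0.02,4.8]],"yaw":[0,0,0,0,0,0,0,0]}' && python3 -m pendant '{"dp":[[0,0,0.3],[0,0,0.6],[0,0,0.9],[0,0,1.1],[0,0,1.25],[0,0,1.3],[0,0,1.3]],"yaw":[0,0,0,0,0,0,0]}'
```

```text
time_s: 16.17
eef_pos: [0.6154, 0.2003, 0.0694]
tcp_rot: [-0.002, 0.134, 0.991, -0.001]
contact_force: [0.1, -0.0, -1.2]
opening: 0.513
grasp_force: 61.2
time_s: 16.75
eef_pos: [0.6174, 0.2, 0.0334]
tcp_rot: [-0.0, 0.135, 0.991, -0.0]
contact_force: [-0.3, -0.2, -0.9]
opening: 0.519
grasp_force: 61.2
```

```bash
python3 -m pendant '{"dp":[[0,0.02,0.05],[0,0.02,0.1],[0,0.02,0.15],[0,0.02,0.17],[0,0.02,0.17]],"yaw":[0,0,0,0,0]}' && python3 -m pendant '{"dp":[[0,0,0.02],[0,0,0.03],[0,0,0.04],[0,0,0.04]],"yaw":[0,0,0,0]}' && python3 -m pendant '{"dp":[[0,0,0.01],[0,0,0.02],[0,0,0.02]],"yaw":[0,0,0]}'
```

```text
time_s: 17.17
eef_pos: [0.6176, 0.2007, 0.0284]
tcp_rot: [-0.0, 0.134, 0.991, 0.0]
contact_force: [0.4, 0.1, -1.8]
opening: 0.517
grasp_force: 61.2
time_s: 17.5
eef_pos: [0.6176, 0.2006, 0.0273]
tcp_rot: [-0.0, 0.134, 0.991, 0.0]
contact_force: [-0.7, 0.2, -1.8]
opening: 0.519
grasp_force: 61.2
time_s: 17.75
eef_pos: [0.6177, 0.2007, 0.027]
tcp_rot: [0.0, 0.134, 0.991, 0.0]
contact_force: [-0.5, -0.6, 2.3]
opening: 0.512
grasp_force: 61.7
```

Light contact at 27.0 mm, against 26.9 mm expected. Releasing, retreating and going to the stack for white.

```bash
python3 -m pendant '{"dp":[[0,0,0.01],[0,0,0],[0,0,0],[0,0,0],[0,0,0],[0,0,0]],"yaw":[0,0,0,0,0,0]}' 0.5 && python3 -m pendant '{"dp":[[0,0,-0.2],[0,0,-0.5],[0,0,-1],[0,0,-1.6],[0,0,-2.4],[0,0,-3.4],[0,0,-4.4],[0,0,-5.2]],"yaw":[0,0,0,0,0,0,0,0]}' && python3 -m pendant '{"dp":[[0,0,-0.6],[0,0,-1],[0,0,-1.1],[0,0,-1.1]],"yaw":[0,0,0,0]}' 1
python3 - <<'E'
from h import *
P=pose("wrist");im=read_camera("wrist");cv2.imwrite("pics/w7.png",im[:,:,::-1])
s=observe();print(s["eef_pos"],s["time_s"],deltas((.4157,.3015)))
for b in blobs(im,"yellow",300):print(cv2.boundingRect(b),rim(P,b,.016))
E
```

```text
time_s: 18.25
eef_pos: [0.6176, 0.2006, 0.0266]
tcp_rot: [0.0, 0.134, 0.991, -0.0]
contact_force: [0.4, 0.7, 0.2]
opening: 0.748
grasp_force: 0.0
time_s: 18.92
eef_pos: [0.6182, 0.2006, 0.1862]
tcp_rot: [0.001, 0.135, 0.991, 0.001]
contact_force: [0.4, -0.9, 0.3]
opening: 0.753
grasp_force: 0.0
time_s: 19.25
eef_pos: [0.6179, 0.2007, 0.2166]
tcp_rot: [0.001, 0.134, 0.991, 0.0]
contact_force: [-0.6, -0.3, -1.8]
opening: 1.002
grasp_force: 0.0
[0.6173412  0.20061805 0.21532528] 19.3 [7.37435323e+00 1.45042404e+00 2.42804712e-03]
(266, 143, 113, 111) (array([614.875     , 200.98387146]), 47.56542205810547, array([613.62642517, 201.25628349]))
```

View pics/w7.png

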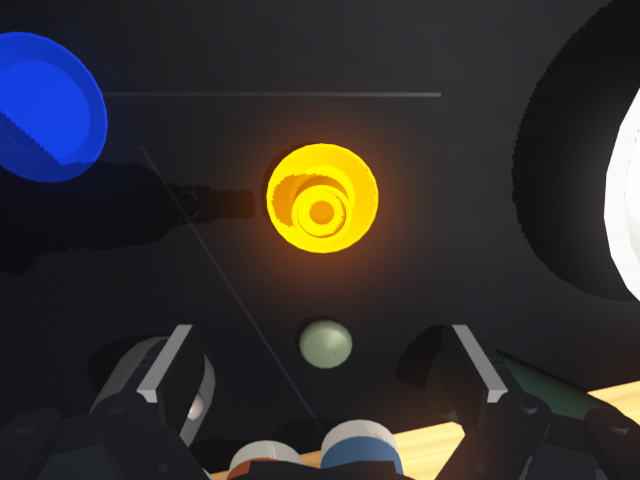

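The yellow cup is upright and concentric in its saucer (rim at (322,211)). Next is white.

```bash
python3 - <<'E'
from h import *
P=pose("wrist");print("yellowcup",plane(P,(322,211),.055))
E
python3 -m pendant '{"dp":[[0.3,0.05,0],[0.9,0.15,0],[1.9,0.35,0],[2.9,0.55,0],[3.9,0.75,0],[4.9,0.95,0],[5.8,1.15,0],[6.5,1.3,0]],"yaw":[0,0,0,0,0,0,0,0]}' && python3 -m pendant '{"dp":[[0.5,0.1,0],[0.75,0.14,0],[0.87,0.15,0],[0.87,0.15,0]],"yaw":[0,0,0,0]}'
python3 - <<'E'
from h import *
P=pose("wrist");im=read_camera("wrist");cv2.imwrite("pics/w8.png",im[:,:,::-1])
s=observe();print(s["eef_pos"],deltas((.4157,.3015)))
for c in("white","blue"):
  for b in blobs(im,c,1000):print(c,cv2.boundingRect(b),rim(P,b,.112))
E
```

```text
yellowcup [0.6126149  0.20100563 0.055     ]
time_s: 19.97
eef_pos: [0.4365, 0.2911, 0.2142]
tcp_rot: [-0.001, 0.133, 0.991, -0.001]
contact_force: [-0.0, 0.4, 0.6]
opening: 1.0
grasp_force: 0.0
time_s: 20.3
eef_pos: [0.4155, 0.3014, 0.2151]
tcp_rot: [-0.0, 0.134, 0.991, -0.0]
contact_force: [0.8, 0.2, 0.4]
opening: 0.997
grasp_force: 0.0
[0.41630688 0.30103787 0.2152985 ] [ 2.36049336e-02  9.45156916e-03 -6.39924338e-06]
white (519, 290, 121, 135) (array([556.36120605, 465.77838135]), 59.763755798339844, array([553.43021468, 460.17840443]))
white (282, 198, 88, 85) (array([414.61004639, 303.79528809]), 29.675344467163086, array([414.43689662, 303.45352181]))
blue (0, 302, 102, 102) (array([443.04153442,  92.88552094]), 40.73601150512695, array([442.99916254,  95.28493442]))
```

```bash
python3 -m pendant '{"dp":[[0,0.03,0.3],[0,0.03,0.9],[0,0.03,1.7],[0,0.03,2.5],[0,0.03,3.3],[0,0.03,4],[0,0.03,4.4],[0,0.03,4.55]],"yaw":[0,0,0,0,0,0,0,0]}' 1 && python3 -m pendant '{"dp":[[0,0,0],[0,0,0],[0,0,0],[0,0,0],[0,0,0],[0,0,0],[0,0,0],[0,0,0]],"yaw":[0,0,0,0,0,0,0,0]}' -1 && python3 -m pendant '{"dp":[[0,0,0],[0,0,0]],"yaw":[0,0]}'
```

```text
time_s: 21.02
eef_pos: [0.416, 0.3006, 0.0763]
tcp_rot: [-0.001, 0.135, 0.991, -0.002]
contact_force: [-0.5, -0.1, -0.0]
opening: 0.998
grasp_force: 0.0
time_s: 21.68
eef_pos: [0.4172, 0.3028, 0.0802]
tcp_rot: [0.001, 0.135, 0.991, 0.001]
contact_force: [0.7, 0.3, 6.7]
opening: 0.637
grasp_force: 64.1
time_s: 21.85
eef_pos: [0.4172, 0.3028, 0.0802]
tcp_rot: [0.001, 0.135, 0.991, 0.001]
contact_force: [0.9, -0.1, 6.6]
opening: 0.634
grasp_force: 64.1
```

```bash
python3 -m pendant '{"dp":[[0,0,-0.1],[0,0,-0.4],[0,0,-0.9],[0,0,-1.6],[0,0,-2.4],[0,0,-3.3],[0,0,-4.1],[0,0,-4.5]],"yaw":[0,0,0,0,0,0,0,0]}' && python3 -m pendant '{"dp":[[-0.15,-0.25,0],[-0.4,-0.7,0],[-0.85,-1.4,0],[-1.3,-2.15,0],[-1.8,-2.95,0],[-2.3,-3.75,0],[-2.8,-4.55,0],[-3.3,-5.35,0]],"yaw":[0,0,0,0,0,0,0,0]}' && python3 -m pendant '{"dp":[[-0.5,-0.8,0],[-1,-1.6,0],[-1.5,-2.4,0],[-2,-3.2,0],[-2.5,-4,0],[-3,-4.8,0],[-3.5,-5.6,0],[-4,-6.4,0]],"yaw":[0,0,0,0,0,0,0,0]}' && python3 -m pendant '{"dp":[[-0.5,-0.8,0],[-1,-1.6,0],[-1.5,-2.5,0],[-1.9,-3.2,0],[-2.2,-3.8,0],[-2.5,-4.25,0],[-2.66,-4.48,0],[-2.66,-4.48,0]],"yaw":[0,0,0,0,0,0,0,0]}'
python3 - <<'E'
from h import *
P=pose("wrist");im=read_camera("wrist");cv2.imwrite("pics/w9.png",im[:,:,::-1])
s=observe();print(s["eef_pos"],s["time_s"])
for b in blobs(im,"white",300):print(cv2.boundingRect(b),rim(P,b,.016),deltas(rim(P,b,.016)[0]/1000))
E
```

```text
time_s: 22.52
eef_pos: [0.4169, 0.3028, 0.2177]
tcp_rot: [0.001, 0.135, 0.991, 0.001]
contact_force: [0.3, 0.1, -1.1]
opening: 0.638
grasp_force: 63.6
time_s: 23.18
eef_pos: [0.4683, 0.119, 0.2133]
tcp_rot: [-0.001, 0.135, 0.991, -0.0]
contact_force: [0.2, 0.1, -1.6]
opening: 0.633
grasp_force: 63.5
time_s: 23.85
eef_pos: [0.5325, -0.0976, 0.2132]
tcp_rot: [-0.001, 0.135, 0.991, -0.0]
contact_force: [-0.1, 0.9, -1.2]
opening: 0.64
grasp_force: 63.5
time_s: 24.52
eef_pos: [0.5735, -0.2489, 0.2132]
tcp_rot: [-0.001, 0.136, 0.991, -0.001]
contact_force: [0.1, -0.2, -1.7]
opening: 0.634
grasp_force: 63.5
[ 0.57369039 -0.24712989  0.21325072] 24.5667
(235, 144, 173, 330) (array([ 683.13061523, -311.5736084 ]), 177.19442749023438, array([ 684.87290826, -281.63610215])) [-4.09034114 -1.09153981 -0.00684467]
```

View pics/w9.png

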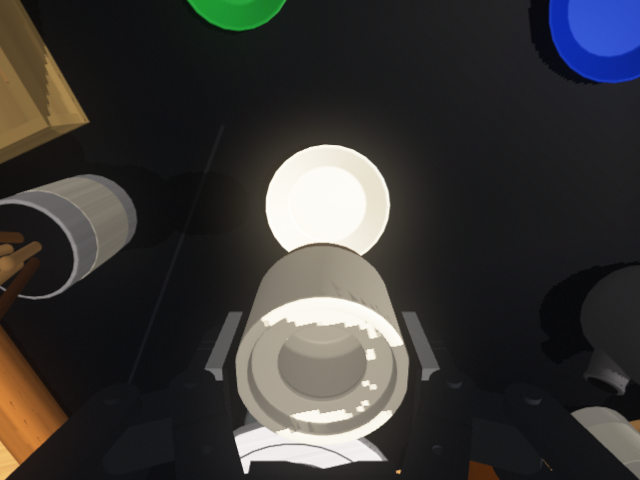

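The white saucer is at (328,205), its lower edge partly hidden by the held cup, whose rim is at (322,368). I fit a circle to the visible edge. The tin is about 150 mm off to the left.

```bash
python3 - <<'E'
from h import *
P=pose("wrist");s=observe();t=s["eef_pos"]
im=cv2.imread("pics/w9.png")[:,:,::-1].copy()
b=max(blobs(im,"white",3000),key=cv2.contourArea)[:,0];b=b[(b[:,1]<238)]
w=np.array([plane(P,u,.016)[:2] for u in b]);A=np.c_[2*w,np.ones(len(w))]
x=np.linalg.lstsq(A,(w**2).sum(1),rcond=None)[0];print("saucer",x[:2],"r",np.sqrt(x[2]+x[0]**2+x[1]**2))
c=plane(P,(322,368),t[2]+.0318);print("cup off",c-t,"tcp->saucer",deltas(x[:2]),"shift",deltas(x[:2]+t[:2]-c[:2]), "tin",plane(P,(110,215),.05))
E
```

```text
saucer [ 0.57641142 -0.24419406] r 0.05156409637751552
cup off [-0.00472496  0.00028113  0.0318    ] tcp->saucer [-0.06114664  0.11859408 -0.00012704] shift [-0.21539216  0.15178814 -0.00039877] tin [ 0.52944546 -0.40238436  0.05      ]
```

```bash
python3 -m pendant '{"dp":[[-0.13,0.12,0.3],[-0.13,0.12,0.9],[-0.13,0.12,1.7],[-0.13,0.12,2.6],[-0.13,0.12,3.4],[-0.13,0.12,4.1],[-0.13,0.12,4.6],[-0.13,0.12,4.8]],"yaw":[0,0,0,0,0,0,0,0]}' && python3 -m pendant '{"dp":[[0,0,0.3],[0,0,0.6],[0,0,0.85],[0,0,1],[0,0,1.1],[0,0,1.13],[0,0,1.13]],"yaw":[0,0,0,0,0,0,0]}'
python3 - <<'E'
from h import *
s=observe();print(deltas((.5764,-.2442)))
V={n:(pose(n),read_camera(n)) for n in("scene","side")}
for n in V: cv2.imwrite(f"pics/{n}2.png",V[n][1][:,:,::-1])
for name,c,z,X in(("gsauc","green",.016,(.389,-.263)),("ysauc","yellow",.016,(.615,.201))):
    for n,(P,im) in V.items():
        px=proj(P,(*X,.03))
        for b in blobs(im,c,100):
            if np.hypot(*(np.array(cv2.minEnclosingCircle(b)[0])-px))<15: print(name,n,px,cv2.boundingRect(b))
E
```

```text
time_s: 25.23
eef_pos: [0.578, -0.2411, 0.0669]
tcp_rot: [-0.002, 0.133, 0.991, 0.001]
contact_force: [-0.2, 0.9, -1.3]
opening: 0.64
grasp_force: 63.5
time_s: 25.82
eef_pos: [0.5794, -0.2442, 0.0364]
tcp_rot: [0.0, 0.135, 0.991, 0.0]
contact_force: [-0.4, -0.7, -2.0]
opening: 0.638
grasp_force: 63.5
[ 9.66118536e-02 -2.58294021e-02 -2.25402055e-05]
gsauc scene [321.51668659 174.56843723] (304, 164, 33, 27)
gsauc side [387.12052907 201.58806019] (371, 191, 32, 26)
ysauc scene [355.5431457  342.45800315] (330, 325, 49, 45)
ysauc side [274.9380171  325.82442227] (253, 310, 45, 39)
```

```bash
python3 -m pendant '{"dp":[[0.02,0,0.05],[0.02,0,0.1],[0.02,0,0.15],[0.02,0,0.19],[0.02,0,0.19]],"yaw":[0,0,0,0,0]}' && python3 -m pendant '{"dp":[[0,0,0.02],[0,0,0.03],[0,0,0.04],[0,0,0.04]],"yaw":[0,0,0,0]}' && python3 -m pendant '{"dp":[[0,0,0.01],[0,0,0.02],[0,0,0.02]],"yaw":[0,0,0]}'
```

```text
time_s: 26.33
eef_pos: [0.5785, -0.2439, 0.0303]
tcp_rot: [-0.0, 0.134, 0.991, 0.0]
contact_force: [0.7, -0.8, -0.8]
opening: 0.636
grasp_force: 63.5
time_s: 26.67
eef_pos: [0.5787, -0.244, 0.0293]
tcp_rot: [0.0, 0.134, 0.991, 0.0]
contact_force: [-0.1, 1.4, -2.4]
opening: 0.636
grasp_force: 63.5
time_s: 26.92
eef_pos: [0.5788, -0.244, 0.0293]
tcp_rot: [0.0, 0.135, 0.991, 0.0]
contact_force: [-2.3, 1.0, 4.4]
opening: 0.638
grasp_force: 64.1
```

Contact at the expected height. Releasing, retreating and checking from above.

```bash
python3 -m pendant '{"dp":[[0,0,0],[0,0,0],[0,0,0],[0,0,0],[0,0,0],[0,0,0]],"yaw":[0,0,0,0,0,0]}' 0.75 && python3 -m pendant '{"dp":[[0,0,-0.2],[0,0,-0.5],[0,0,-1],[0,0,-1.6],[0,0,-2.4],[0,0,-3.4],[0,0,-4.4],[0,0,-5.2]],"yaw":[0,0,0,0,0,0,0,0]}' && python3 -m pendant '{"dp":[[0,0,-0.6],[0,0,-1],[0,0,-1.1],[0,0,-1.1]],"yaw":[0,0,0,0]}' 1
python3 - <<'E'
from h import *
P=pose("wrist");im=read_camera("wrist");cv2.imwrite("pics/w10.png",im[:,:,::-1])
s=observe();print(s["eef_pos"],s["time_s"],deltas((.4157,.3015)))
for b in blobs(im,"white",1000):print(cv2.boundingRect(b),rim(P,b,.016))
E
```

```text
time_s: 27.42
eef_pos: [0.5788, -0.244, 0.0287]
tcp_rot: [0.0, 0.134, 0.991, -0.0]
contact_force: [0.5, 0.0, -0.1]
opening: 0.874
grasp_force: 0.0
time_s: 28.08
eef_pos: [0.5791, -0.2445, 0.1882]
tcp_rot: [0.001, 0.135, 0.991, -0.0]
contact_force: [0.5, -0.8, 0.2]
opening: 0.876
grasp_force: 0.0
time_s: 28.42
eef_pos: [0.579, -0.244, 0.2186]
tcp_rot: [0.001, 0.134, 0.991, 0.0]
contact_force: [0.5, -0.2, -0.5]
opening: 1.005
grasp_force: 0.0
[ 0.57850946 -0.24373021  0.21740302] 28.4667 [1.00717951e+01 1.60722643e+01 7.14893284e-03]
(194, 412, 189, 68) (array([ 836.57159424, -353.44589233]), 99.98554229736328, array([ 821.55292835, -350.77333219]))
(258, 138, 123, 121) (array([ 576.01495361, -246.51016235]), 52.136146545410156, array([ 574.67307602, -246.18643877]))
```

View pics/w10.png

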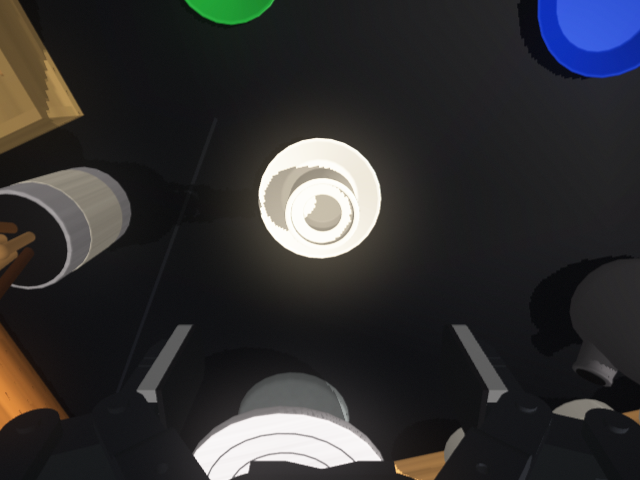

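White is upright and its rim (322,209) sits inside the saucer (320,198). Last cup: blue.

```bash
python3 - <<'E'
from h import *
P=pose("wrist");print("whitecup",plane(P,(322,210),.061))
E
python3 -m pendant '{"dp":[[0.15,0.25,0],[0.5,0.75,0],[1,1.5,0],[1.5,2.3,0],[2,3.1,0],[2.5,3.9,0],[3,4.7,0],[3.5,5.5,0]],"yaw":[0,0,0,0,0,0,0,0]}' && python3 -m pendant '{"dp":[[0.5,0.8,0],[1,1.6,0],[1.5,2.4,0],[2,3.2,0],[2.5,4,0],[3,4.8,0],[3.5,5.6,0],[4,6.4,0]],"yaw":[0,0,0,0,0,0,0,0]}' && python3 -m pendant '{"dp":[[0.5,0.8,0],[1,1.6,0],[1.5,2.4,0],[1.9,3.1,0],[2.3,3.6,0],[2.55,4.05,0],[2.57,4.18,0],[2.57,4.18,0]],"yaw":[0,0,0,0,0,0,0,0]}'
python3 - <<'E'
from h import *
P=pose("wrist");im=read_camera("wrist");cv2.imwrite("pics/w11.png",im[:,:,::-1])
s=observe();print(s["eef_pos"],deltas((.4157,.3015)))
for b in blobs(im,"blue",1000):print(cv2.boundingRect(b),rim(P,b,.062),rim(P,b,.016))
E
```

```text
whitecup [ 0.57206612 -0.24281871  0.061     ]
time_s: 29.13
eef_pos: [0.5199, -0.055, 0.2164]
tcp_rot: [-0.001, 0.134, 0.991, -0.0]
contact_force: [0.7, 1.0, 0.1]
opening: 0.999
grasp_force: 0.0
time_s: 29.8
eef_pos: [0.4552, 0.1615, 0.2166]
tcp_rot: [-0.001, 0.134, 0.991, -0.001]
contact_force: [1.4, -1.0, -0.0]
opening: 0.998
grasp_force: 0.0
time_s: 30.47
eef_pos: [0.4151, 0.3023, 0.2167]
tcp_rot: [-0.001, 0.133, 0.991, -0.001]
contact_force: [-0.7, 0.2, -0.5]
opening: 1.003
grasp_force: 0.0
[0.4157125  0.30102271 0.21690261] [ 4.63108870e-03  1.52263202e-02 -2.35306061e-05]
(0, 301, 101, 102) (array([465.21591187,  45.56577682]), 49.18484115600586, array([465.15193685,  48.4276239 ])) (array([485.60192871,   2.48067188]), 56.80466079711914, array([485.52806002,   5.78593089]))
(280, 166, 89, 96) (array([412.34542847, 303.07614136]), 36.31499481201172, array([411.89760304, 303.25875993])) (array([424.54064941, 299.8850708 ]), 41.94097900390625, array([424.02346055, 300.09600545]))
```

```bash
python3 -m pendant '{"dp":[[0,0.03,0.3],[0,0.03,0.9],[0,0.03,1.7],[0,0.03,2.6],[0,0.03,3.4],[0,0.03,4.1],[0,0.03,4.6],[0,0.03,4.8]],"yaw":[0,0,0,0,0,0,0,0]}' 1 && python3 -m pendant '{"dp":[[0,0,0.3],[0,0,0.6],[0,0,0.9],[0,0,1.15],[0,0,1.3],[0,0,1.38],[0,0,1.38]],"yaw":[0,0,0,0,0,0,0]}' && python3 -m pendant '{"dp":[[0,0,0],[0,0,0],[0,0,0],[0,0,0],[0,0,0],[0,0,0],[0,0,0],[0,0,0]],"yaw":[0,0,0,0,0,0,0,0]}' -1 && python3 -m pendant '{"dp":[[0,0,0],[0,0,0]],"yaw":[0,0]}'
```

```text
time_s: 31.18
eef_pos: [0.4156, 0.2999, 0.0711]
tcp_rot: [-0.001, 0.135, 0.991, -0.002]
contact_force: [0.0, -0.2, 0.2]
opening: 1.002
grasp_force: 0.0
time_s: 31.77
eef_pos: [0.4162, 0.3023, 0.032]
tcp_rot: [-0.0, 0.134, 0.991, -0.0]
contact_force: [0.2, 0.3, -0.7]
opening: 1.002
grasp_force: 0.0
time_s: 32.43
eef_pos: [0.4168, 0.3028, 0.0334]
tcp_rot: [0.0, 0.134, 0.991, 0.001]
contact_force: [-1.1, -0.1, 5.6]
opening: 0.752
grasp_force: 65.9
time_s: 32.6
eef_pos: [0.4168, 0.3028, 0.0334]
tcp_rot: [0.0, 0.134, 0.991, 0.001]
contact_force: [-0.9, -0.7, 4.3]
opening: 0.75
grasp_force: 65.9
```

```bash
python3 -m pendant '{"dp":[[0,0,-0.1],[0,0,-0.4],[0,0,-0.9],[0,0,-1.6],[0,0,-2.5],[0,0,-3.5],[0,0,-4.5],[0,0,-5.3]],"yaw":[0,0,0,0,0,0,0,0]}' && python3 -m pendant '{"dp":[[-0.15,-0.3,-0.4],[-0.5,-0.9,-0.7],[-0.95,-1.75,-0.7],[-1.45,-2.65,-0.7],[-1.95,-3.55,-0.7],[-2.45,-4.45,-0.7],[-2.95,-5.35,-0.7],[-3.4,-6.2,-0.7]],"yaw":[0,0,0,0,0,0,0,0]}' && python3 -m pendant '{"dp":[[-0.45,-0.8,0],[-0.85,-1.5,0],[-1.2,-2.15,0],[-1.45,-2.6,0],[-1.54,-2.84,0],[-1.54,-2.84,0],[-1.54,-2.84,0]],"yaw":[0,0,0,0,0,0,0]}'
python3 - <<'E'
from h import *
P=pose("wrist");im=read_camera("wrist");cv2.imwrite("pics/w12.png",im[:,:,::-1])
s=observe();print(s["eef_pos"],s["time_s"])
for b in blobs(im,"blue",300):print(cv2.boundingRect(b),rim(P,b,.016))
B=np.concatenate(blobs(im,"blue",300))[:,0];b=B[B[:,1]<225]
w=np.array([plane(P,u,.016)[:2] for u in b]);w=w[np.hypot(*(w-[.4865,.002]).T)<.065]
x=np.linalg.lstsq(np.c_[2*w,np.ones(len(w))],(w**2).sum(1),rcond=None)[0];print("fit",x[:2],np.sqrt(x[2]+x[0]**2+x[1]**2),deltas(x[:2]))
E
```

```text
time_s: 33.27
eef_pos: [0.4165, 0.3022, 0.1943]
tcp_rot: [0.001, 0.135, 0.991, 0.001]
contact_force: [0.4, -0.0, -3.1]
opening: 0.748
grasp_force: 66.7
time_s: 33.93
eef_pos: [0.4646, 0.0931, 0.2121]
tcp_rot: [-0.0, 0.135, 0.991, -0.0]
contact_force: [0.9, 0.3, -2.4]
opening: 0.751
grasp_force: 66.8
time_s: 34.52
eef_pos: [0.4863, 0.0016, 0.2121]
tcp_rot: [-0.0, 0.135, 0.991, 0.0]
contact_force: [-0.5, 1.7, -2.1]
opening: 0.746
grasp_force: 66.7
[0.48640711 0.0023954  0.21214644] 34.5667
(222, 134, 201, 317) (array([583.28009033, -26.59214783]), 158.9334259033203, array([570.98152585, -26.71022906]))
fit [ 4.86833375e-01 -4.52650761e-04] 0.05893677835685588 [-3.89313511e-02 -8.77433885e-02 -6.30266366e-05]
```

```bash
python3 -m pendant '{"dp":[[-0.06,-0.02,0.3],[-0.06,-0.02,0.9],[-0.06,-0.02,1.7],[-0.06,-0.02,2.5],[-0.06,-0.02,3.3],[-0.06,-0.02,3.9],[-0.06,-0.02,4.3],[-0.06,-0.02,4.5]],"yaw":[0,0,0,0,0,0,0,0]}' && python3 -m pendant '{"dp":[[0,0,0.3],[0,0,0.6],[0,0,0.85],[0,0,0.98],[0,0,1.05],[0,0,1.07],[0,0,1.07]],"yaw":[0,0,0,0,0,0,0]}'
python3 - <<'E'
from h import *
s=observe();print(s["eef_pos"])
P=pose("wrist");im=read_camera("wrist");cv2.imwrite("pics/w13.png",im[:,:,::-1])
V={n:(pose(n),read_camera(n)) for n in("scene","side")}
for n in V: cv2.imwrite(f"pics/{n}3.png",V[n][1][:,:,::-1])
a=V["scene"][1][150:390,230:410];b=V["side"][1][180:360,230:410]
cv2.imwrite("pics/c3.png",np.hstack([cv2.resize(a,(400,533)),cv2.resize(b,(400,533))])[:,:,::-1])
E
```

```text
time_s: 35.23
eef_pos: [0.4871, 0.0014, 0.075]
tcp_rot: [-0.002, 0.134, 0.991, -0.0]
contact_force: [-0.2, 0.0, -1.6]
opening: 0.75
grasp_force: 66.7
time_s: 35.82
eef_pos: [0.4887, 0.0004, 0.0454]
tcp_rot: [0.0, 0.135, 0.991, 0.0]
contact_force: [-0.5, -0.6, -2.5]
opening: 0.752
grasp_force: 66.7
[4.88674418e-01 3.90171172e-04 4.54425827e-02]
```

View pics/c3.png

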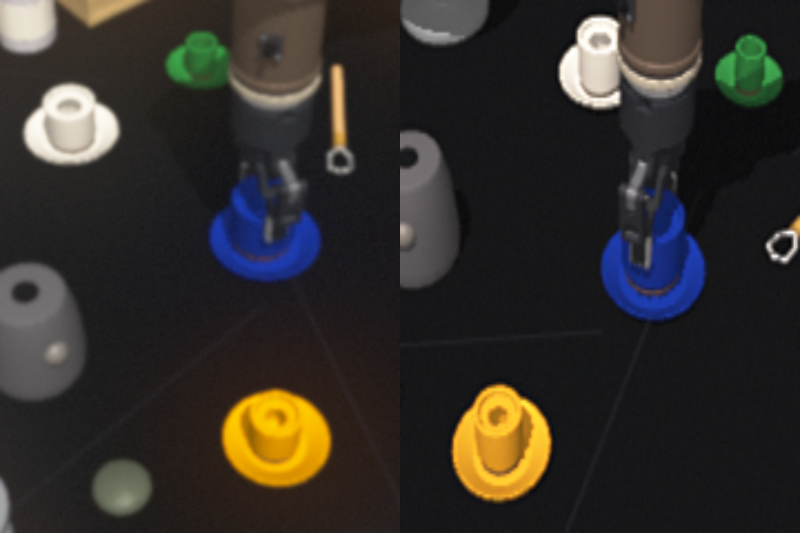

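Both views show white, green and yellow standing upright and centred. The blue cup hovers centred over its saucer and the pot is untouched. Setting blue down.

```bash
python3 -m pendant '{"dp":[[0,0,0.05],[0,0,0.1],[0,0,0.15],[0,0,0.18],[0,0,0.18]],"yaw":[0,0,0,0,0]}' && python3 -m pendant '{"dp":[[0,0,0.02],[0,0,0.03],[0,0,0.04],[0,0,0.04]],"yaw":[0,0,0,0]}' && python3 -m pendant '{"dp":[[0,0,0.01],[0,0,0.02],[0,0,0.02]],"yaw":[0,0,0]}'
```

```text
time_s: 36.38
eef_pos: [0.4883, 0.0004, 0.0396]
tcp_rot: [-0.0, 0.134, 0.991, -0.0]
contact_force: [-0.7, -0.3, -1.9]
opening: 0.752
grasp_force: 66.7
time_s: 36.72
eef_pos: [0.4885, 0.0004, 0.0386]
tcp_rot: [-0.0, 0.134, 0.991, -0.0]
contact_force: [-0.1, -0.0, -2.4]
opening: 0.751
grasp_force: 66.7
time_s: 36.97
eef_pos: [0.4885, 0.0004, 0.0384]
tcp_rot: [0.0, 0.135, 0.991, 0.0]
contact_force: [-1.2, -0.2, 3.8]
opening: 0.751
grasp_force: 67.4
```

```bash
python3 -m pendant '{"dp":[[0,0,0],[0,0,0],[0,0,0],[0,0,0],[0,0,0],[0,0,0]],"yaw":[0,0,0,0,0,0]}' 1 && python3 -m pendant '{"dp":[[0,0,-0.2],[0,0,-0.5],[0,0,-1],[0,0,-1.6],[0,0,-2.4],[0,0,-3.4],[0,0,-4.4],[0,0,-5.2]],"yaw":[0,0,0,0,0,0,0,0]}' && python3 -m pendant '{"dp":[[0,0,-0.7],[0,0,-1.4],[0,0,-2],[0,0,-2.5],[0,0,-3],[0,0,-3.4],[0,0,-3.6],[0,0,-3.6]],"yaw":[0,0,0,0,0,0,0,0]}'
python3 - <<'E'
from h import *
np.set_printoptions(precision=1,suppress=True)
print(observe()["eef_pos"],observe()["contact_force"])
P=pose("wrist");im=read_camera("wrist");cv2.imwrite("pics/w14.png",im[:,:,::-1])
for b in blobs(im,"blue",1000):print("blue wrist",rim(P,b,.016)[:2])
S=dict(green=(.3892,-.263,.051),yellow=(.615,.201,.055),white=(.576,-.2455,.061),blue=(.4862,.001,.067))
rr=dict(green=.018,yellow=.023,white=.028,blue=.033)
out=[]
for n in("scene","side"):
    Q=pose(n);m=read_camera(n);cv2.imwrite(f"pics/{n}4.png",m[:,:,::-1])
# overlay of expected rim and saucer circles in wrist+external views for pictures
    for k,X in S.items():
        for z,r in((X[2],rr[k]),(.016,dict(green=.0425,yellow=.0475,white=.0525,blue=.057)[k])):
            pts=np.array([proj(Q,(X[0]+r*np.cos(t),X[1]+r*np.sin(t),z)) for t in np.linspace(0,6.28,40)])
            if n=="side":X0=X
        g=[b for b in blobs(m,k,100) if np.hypot(*(np.array(cv2.minEnclosingCircle(b)[0])-proj(Q,(X[0],X[1],.03))))<15]
        for b in g: print(k,n,"top row seen",b[:,0,1].min(),"expected rim top",min(proj(Q,(X[0]+rr[k]*np.cos(t),X[1]+rr[k]*np.sin(t),X[2]))[1] for t in np.linspace(0,6.28,40)))
E
```

```text
time_s: 37.47
eef_pos: [0.4885, 0.0004, 0.0381]
tcp_rot: [0.0, 0.134, 0.991, 0.0]
contact_force: [0.8, 0.6, -0.7]
opening: 1.003
grasp_force: 0.0
time_s: 38.13
eef_pos: [0.4888, 0.0, 0.1971]
tcp_rot: [0.001, 0.135, 0.991, 0.0]
contact_force: [0.7, 0.2, 0.5]
opening: 0.994
grasp_force: 0.0
time_s: 38.8
eef_pos: [0.489, 0.0002, 0.3039]
tcp_rot: [0.001, 0.135, 0.991, 0.001]
contact_force: [-0.5, 0.6, -0.2]
opening: 0.996
grasp_force: 0.0
[0.5 0.  0.3] [-0.5  0.6 -0.2]
blue wrist (array([485.6,   1. ]), 58.070308685302734)
green scene top row seen 165 expected rim top 164.05165526179164
yellow scene top row seen 325 expected rim top 325.3617101914617
white scene top row seen 188 expected rim top 187.38020202967502
blue scene top row seen 230 expected rim top 230.16231974544834
green side top row seen 192 expected rim top 191.67208197193762
yellow side top row seen 310 expected rim top 310.0262295018528
white side top row seen 186 expected rim top 185.0073550627244
blue side top row seen 245 expected rim top 244.9527105636565
```

All the rim tops match a centred placement to about 1 px in both views, the height of every seating matched, and the gripper is clear of everything. Handing in.

```bash
python3 -c "
from station import *
print(sign_off())"
```

```text
the job is handed in; nothing more can be done
None
```

The job is handed in at about 39 s of the 106 s allowed: all four cups stand upright on saucers of their own colour, centred to within a few mm by my camera measurements, with the pot and tin left where they stood; the sign-off gave no verdict.

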